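# Tip a gauge bar out of its rest and swing it against the fence

## Task

Press down the blue end of the aluminium gauge bar so that it tips up out of the grey storage block, pick it up by the raised half and lay it flat on the dark surface plate on a slant of about 35 degrees to the red fence, its free (scale) end swung away from the fence and its blue end reaching just past the brass post on the fence side of it, then let go. Take hold of it again close to its free end and, keeping it flat on the plate, swing it about the post until it lies along the fence between post and fence, with the blue end about on the yellow line, and let go. Leave the brass weight, the pipe fitting and the loose red gauge where they are.

Things in the scene. Friction and masses are not known exactly. Their poses are not given: they have to be found in the camera images.
- bar: Flat aluminium gauge bar 180 long x 32 wide x 10 thick (mm), about 0.14 kg, with scale marks; the 36 mm at one end are blue. Origin: centre of its underside; x runs along it towards the free (scale) end, z up. At the start it lies in the block with its top level with the block's top (50 mm above the bench), its underside at 40 mm; it can be gripped across its 32 mm width once tipped up.
- bar_blue_end (a point): Middle of the bottom edge of the bar's blue end, 90 mm from the bar's origin along -x.
- bar_free_end (a point): Middle of the bottom edge of the bar's free end, 90 mm from the bar's origin along +x.
- block: Fixed grey storage block 212 x 86 x 50 mm high. Origin: underside centre, right below the bar's centre at the start; x along the bar. The bar lies in a slot 38 mm wide (3 mm free on each side) from x = -39 mm on; under its blue end (x from -106 to -39 mm) the slot widens to a scoop 64 mm wide, open at the end, its floor 6 mm above the bench.
- block_pivot (a point): Pivot of the rocking rest under the bar: 30 mm from the block's origin along -x, 39 mm above the bench; its axis is the block's y.
- cradle (a joint): Angle of the rocking rest that carries the bar: 0 level, at most 0.42 rad with the blue end down and the free end up (the bar then slopes up along block x by this angle). It is stiff and stays where it is left. Pressing on the bar 45 mm from the pivot takes about 5 N; the blue end is held by a low lip and does not slide off.
- plate: Fixed dark surface plate 200 (x) x 260 (y) x 20 mm high. Origin: underside centre. On it stand a brass post and a red fence: fence 16 x 66 mm and 30 mm high above the plate, along y from y = -20 to 46 mm, its flat face looking to -x at x = 46.5 mm. The bar finally lies along y against this face with its free end to +y, standing out 54 mm past the fence.
- post (a point): Foot, on the plate's top, of the brass post, 16 mm in diameter and 45 mm high, at x = 5.5, y = -55 mm of the plate. The bar finally lies between post and fence with 1 mm to spare, its blue end 25 mm beyond the post's centre.
- seat (a point): Where the bottom edge of the blue end finally belongs: middle of a painted yellow line 40 mm long across the bar's place, on the plate's top (20 mm above the bench) at x = 30, y = -80 mm of the plate.
- weight: Bystander: brass weight, 40 mm in diameter, 48 mm high. Origin: underside centre.
- fitting: Bystander: steel and brass pipe fitting standing upright, 25 mm in diameter, 48 mm high. Origin: underside centre.
- gauge: Bystander: red round digital gauge lying face up, 72 mm in diameter, 34 mm high, with a 40 mm stem. Origin: underside centre.

How it is judged:
On the way, in this order (a step that is already met when the one before it is completed fails the run):
1. the bar is tipped up: the rocking rest stands at more than 0.25 rad with the bar still lying on it (its origin within 20 mm of its first place) (value of joint cradle above 0.25 rad and x of bar in the frame of block between -0.02 and 0.02 m and y of bar in the frame of block between -0.02 and 0.02 m), for 0.1 s.
2. the bar lies flat on the plate, let go, slanting more than 0.3 rad to the fence, the blue end's middle within 65 mm of the post and beside it on the fence side (z of bar in the frame of seat between -0.004 and 0.005 m and angle between bar's own z axis and vertical below 0.06 rad and contact force between the fingers and bar below 0.1 N and horizontal distance between bar_blue_end and post below 0.065 m and angle between the x axis of bar and the y axis of plate, either way round above 0.3 rad and x of bar_blue_end in the frame of plate above 0.006 m and x of bar_free_end in the frame of plate below 0.02 m), for 0.3 s.
3. the bar, still flat and slanting more than 0.25 rad, is gripped (over 8 N) with the tool point within 70 mm of its free end (z of bar in the frame of seat between -0.004 and 0.005 m and angle between bar's own z axis and vertical below 0.06 rad and angle between the x axis of bar and the y axis of plate, either way round above 0.25 rad and contact force between the fingers and bar above 8 N and distance between the grasp point and bar_free_end below 0.07 m), for 0.1 s.
4. the bar is swung through the last part of the turn (0.22 to 0.06 rad from the fence's line) flat on the plate and with its blue end within 65 mm of the post (z of bar in the frame of seat between -0.004 and 0.005 m and angle between bar's own z axis and vertical below 0.06 rad and horizontal distance between bar_blue_end and post below 0.065 m and angle between the x axis of bar and the y axis of plate, either way round between 0.06 and 0.22 rad), for 0.02 s.
At the end, for the whole second after the job is handed in: The bar lies flat on the plate, let go and at rest, within 0.06 rad of the fence's line, the blue end's middle within 8 mm of the seat point across the line and 20 mm along it (z of bar in the frame of seat between -0.004 and 0.005 m and angle between bar's own z axis and vertical below 0.06 rad and contact force between the fingers and bar below 0.1 N and angle between the x axis of bar and the y axis of plate, either way round below 0.06 rad and x of bar_blue_end in the frame of seat between -0.008 and 0.008 m and y of bar_blue_end in the frame of seat between -0.02 and 0.02 m and linear speed of bar below 0.02 m/s); the robot touches nothing.
It fails at once if a bystander (brass weight, fitting or red gauge) is moved more than 30 mm (distance of any of weight, fitting, gauge from where it was at the start of the episode above 0.03 m).
It also fails if it takes over 58 s, if anything falls off the work surface, if the arm or the gripper's body presses on something with over 40 N, if the wrist force passes 120 N, or if a joint passes its speed limit or range.

## Robot

A 6-joint arm with a two-finger parallel gripper is mounted at the origin on the work surface. World frame = base frame: x ahead of the robot, y to its left, z up, the work surface at z = 0. Lengths are in m, angles in rad, forces in N, time in s.
With the tool pointing down it reaches from about 0.3 to 0.775 m from the base axis. Payload 14.6 kg.
Tool frame: the origin (TCP) lies between the finger pads, 19 mm behind the fingertips; this is the grasp point; z points along the fingers, y is the line along which they close (so a half turn about z gives the same grasp; the last joint's range is limited). The gripper opens to 94 mm and grips with 3 to 60 N. Pads are 16 mm wide; open, the fingers measure 119 mm over their backs; the gripper's body (75 mm by 177 mm) begins 78 mm behind the grasp point.
Start: joints at [1.274, 0.3, 1.521, -0, 1.321, -0.067], TCP at [0.125, 0.536, 0.224] pointing down, gripper open.
Joint ranges: [-3.03, 3.03], [-0.79, 2.21], [0.23, 2.52], [-1.04, 4.18], [0, 3.07], [-2.55, 2.55]. Speed limits (rad/s): [2.22, 2.22, 2.57, 3.14, 3.14, 3.14].

## Interface

Orientations are given as [roll, pitch, yaw] about the fixed x, y, z axes, in that order (R = Rz(yaw) Ry(pitch) Rx(roll)).
In Python, from station import ctrl gives the robot as it stands.
- The arm moves only by the shell command python3 shift.py 'ROWS' [OPENING] [FORCE]. ROWS is one flat JSON list of numbers that holds 1 to 10 rows one after another, with no inner brackets; each row has 6 numbers: dx, dy, dz in m, then a rotation vector rx, ry, rz in rad; each row shifts and turns the commanded pose from where the row before left it, along the tool's axes as they then stand; what a row does not reach is not made up. A row lasts 1/10 s, in which the tool goes at most 0.05 m and 0.15 rad, less where a joint would pass 70% of its speed; a pose out of reach is approached as far as the arm can. OPENING is the finger opening in m, set as the command begins (- or left out keeps the last). The fingers move at their own pace and stop on an object; FORCE is the grip in N (left out, the last holds). Time passes only in rows, so rows that do not move let the fingers close. It prints the time, the measured TCP pose, the force, the opening and the grip force at its end. Input that does not fit is refused with a message, and nothing moves.
- ctrl.get_obs(): the state, without advancing time (a new reading comes with each control period).
- ctrl.camera(name): name is "scene" or "top"; returns a dict with "pixels" (420x560x3 uint8, blue, green, red), "fx", "fy", "cx", "cy" (pixels), "extrinsics" (4x4, takes a point from camera to world coordinates). Camera axes: x right, y up, looking along -z (the intrinsics and any distortion apply to the point x, -y, -z); pixel columns grow to the right and rows downward; lengths in m; the calibration is good to about 2 mm. A picture is of the moment at which its call begins. There is no depth.
- ctrl.hand_in(): hands the job in; it is judged then, once.
The state is a dict: "time_s": time; "qpos": joint angles; "joint_vel": joint speeds; "tau": joint torques, N m; "ee_pos": TCP position; "eef_rot": TCP orientation; "force": force on the tool from outside, world axes, zero at the start; "moment": the same for the moment, N m; "grip_width": finger opening in m; "grip_force": force on a finger pad.
Only numpy, scipy, OpenCV 4.12 (cv2) and the standard library are available. Lean on these libraries where they do the work, as an engineer would, in place of code of your own. Each camera call takes 0.05 s, during which the arm holds its last target. There are 200 camera calls.

## Working session

There is one attempt and no reset: what is moved stays moved. The work goes in short steps, Python scripts to look and compute and a shell command to move; the robot and the scene stay as the last step left them, time stands still between calls to the robot, and variables do not carry over. Pictures are saved under pics/ and viewed, at most 10 in all, crops included, and the job is handed in when it is done.

```bash
ls; mkdir -p pics
python3 - <<'E'
from station import ctrl
import cv2
o=ctrl.get_obs(); print({k:o[k] for k in('time_s','ee_pos','eef_rot','grip_width','force')})
for n in("top","scene"):
    c=ctrl.camera(n); cv2.imwrite(f"pics/{n}0.png",c["pixels"]); print(n,{k:c[k] for k in c if k!="pixels"})
E
```

```text
pics
shift.py
station.py
{'time_s': 0.0, 'ee_pos': array([0.12520479, 0.53530444, 0.22368101]), 'eef_rot': array([-3.14043767e+00, -9.18559241e-05,  2.91175496e+00]), 'grip_width': 0.09344663422034691, 'force': array([-0.312623  , -0.10773298,  0.32396426])}
top {'fx': 524.700850302285, 'fy': 524.700850302285, 'cx': 282.6013384485126, 'cy': 212.06387116795003, 'extrinsics': array([[-1.79628589e-02,  9.79019218e-01, -2.02974643e-01,
         2.44944719e-01],
       [-9.99838221e-01, -1.77779073e-02,  2.73452884e-03,
         5.19251783e-02],
       [-9.31308103e-04,  2.02990926e-01,  9.79180176e-01,
         1.45283337e+00],
       [ 0.00000000e+00,  0.00000000e+00,  0.00000000e+00,
         1.00000000e+00]])}
scene {'fx': 536.5244181388731, 'fy': 536.5244181388731, 'cx': 280.29341298448975, 'cy': 214.28399284110117, 'extrinsics': array([[ 0.7895876 , -0.36548912,  0.49291898,  1.14661244],
       [ 0.61338596,  0.49310766, -0.6169299 , -0.67586158],
       [-0.01758096,  0.78946978,  0.61353759,  0.80177938],
       [ 0.        ,  0.        ,  0.        ,  1.        ]])}
```

View pics/top0.png

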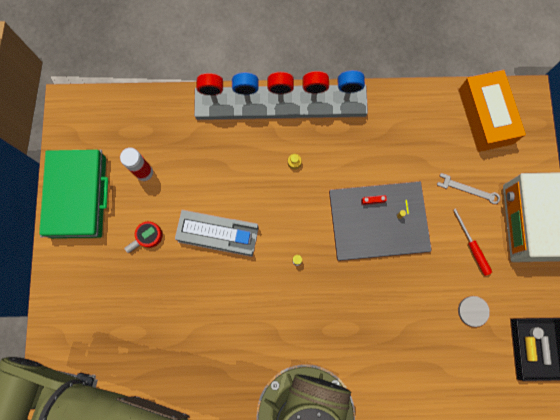

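View pics/scene0.png

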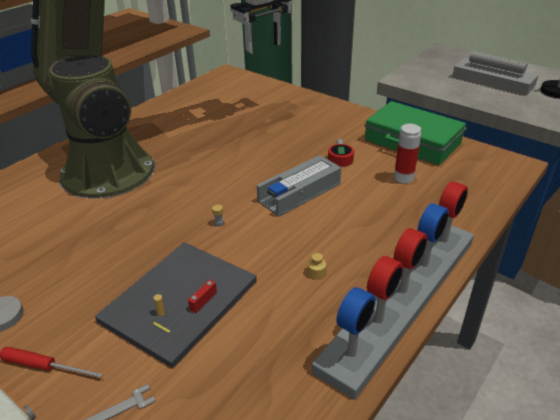

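The top view shows the bar in the block at about (217,232), blue end right at (243,237). The plate is at (380,220), with the fence at (374,200), the post at (403,213) and the yellow line at (407,207). The fitting (297,260) and weight (294,160) stand between block and plate, with the gauge at (148,235).

```bash
cat > h.py <<'E'
import numpy as np, cv2
from station import ctrl
def ray(c,uv):
    uv=np.atleast_2d(np.asarray(uv,float)); E=c["extrinsics"]
    d=np.c_[(uv[:,0]-c["cx"])/c["fx"],-(uv[:,1]-c["cy"])/c["fy"],-np.ones(len(uv))]@E[:3,:3].T
    return E[:3,3],d
def onz(c,uv,z):
    o,d=ray(c,uv); return o+d*((z-o[2])/d[:,2])[:,None]
def proj(c,P):
    E=c["extrinsics"]; p=(np.atleast_2d(P)-E[:3,3])@E[:3,:3]
    return np.c_[c["cx"]+c["fx"]*p[:,0]/-p[:,2], c["cy"]-c["fy"]*p[:,1]/-p[:,2]]
def blob(c,lo,hi,box):
    x0,y0,x1,y1=box; h=cv2.cvtColor(c["pixels"],cv2.COLOR_BGR2HSV); m=np.zeros(h.shape[:2],np.uint8)
    m[y0:y1,x0:x1]=cv2.inRange(h,np.array(lo),np.array(hi))[y0:y1,x0:x1]
    cs,_=cv2.findContours(m,cv2.RETR_EXTERNAL,cv2.CHAIN_APPROX_NONE)
    return max(cs,key=cv2.contourArea).reshape(-1,2).astype(float)
def rect(P):  # min-area rect of metric points: centre, size, direction of long side
    (c,s,a)=cv2.minAreaRect(P[:,:2].astype(np.float32)*1000)
    if s[0]<s[1]: s=s[::-1]; a+=90
    return np.round(c,1),np.round(s,1),round((a+90)%180-90,2)
E
python3 - <<'E'
from h import *
c=ctrl.camera("top")
def show(n,lo,hi,box,z):
    b=blob(c,lo,hi,box); print(n,len(b),b.min(0),b.max(0),rect(onz(c,b,z)))
show("plate",(0,0,40),(180,80,110),(325,175,435,265),.02)
show("fence",(0,150,60),(8,255,255),(355,190,390,210),.05)
show("fence2",(170,150,60),(180,255,255),(355,190,390,210),.05)
show("yellow",(22,120,120),(35,255,255),(403,195,412,209),.02)
show("blue",(100,120,60),(125,255,255),(225,220,262,252),.05)
show("white",(0,0,200),(180,60,255),(175,210,245,250),.05)
p=c["pixels"]
a=cv2.resize(p[205:260,170:265],None,fx=6,fy=6,interpolation=cv2.INTER_CUBIC)
b=cv2.resize(p[175:265,325:435],None,fx=5,fy=5,interpolation=cv2.INTER_CUBIC)
cv2.imwrite("pics/a.png",a);cv2.imwrite("pics/b.png",b)
E
```

```text
plate 415 [337. 217.] [430. 260.] (array([ 465.7, -223.4]), array([257. , 102.1]), -85.56)
fence 72 [362. 195.] [386. 204.] (array([ 566.3, -203.2]), array([67.7, 20.1]), -85.47)
fence2 1 [373. 203.] [373. 203.] (array([ 556.6, -200.1]), array([0., 0.]), 0.0)
yellow 18 [405. 200.] [407. 208.] (array([ 558.8, -298.3]), array([23.3,  5.1]), 5.54)
blue 46 [235. 230.] [249. 243.] (array([470.1, 158.3]), array([35.2, 33.9]), 78.51)
white 122 [183. 220.] [236. 240.] (array([489. , 247.4]), array([143.,  31.]), 78.07)
```

View pics/a.png

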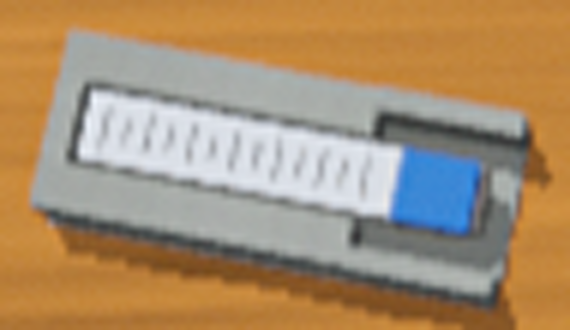

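View pics/b.png

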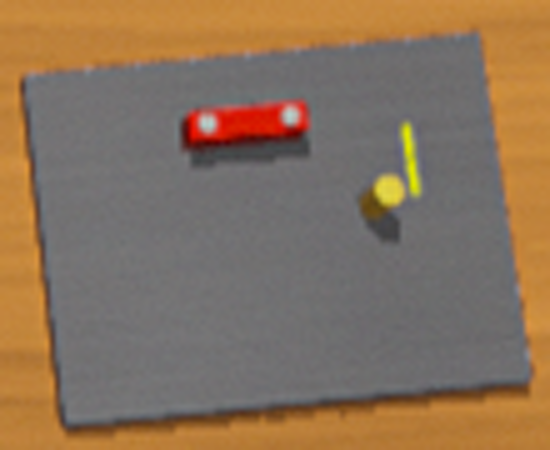

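Crop a: the bar lies level in its slot with the blue end towards world −y. Crop b: plate corners at about (329,190), (421,182), (431,251), (338,260) in the full image, and post top at about (402.8,213).

```bash
cat > plate.py <<'E'
from h import *
from scipy.optimize import least_squares
def edge(c,p,q,n=40):  # dark/bright edge points by gradient across segment p-q
    g=cv2.GaussianBlur(c["pixels"],(3,3),0).astype(np.float32)[:,:,2]
    p,q=np.array(p,float),np.array(q,float); t=(q-p)/np.linalg.norm(q-p); nn=np.array([-t[1],t[0]]); s=np.arange(-5,5.01,.25); out=[]
    for f in np.linspace(.12,.88,n):
        P=p+f*(q-p)+s[:,None]*nn
        v=cv2.remap(g,P[:,0].astype(np.float32)[None],P[:,1].astype(np.float32)[None],cv2.INTER_LINEAR)[0]
        d=np.abs(np.gradient(v)); w=d*(d>.5*d.max()); out.append(p+f*(q-p)+nn*(w@s)/w.sum())
    return np.array(out)
E
python3 - <<'E'
from plate import *
def fit(c,cor):
    # corners order: (-,+)... plate frame edges: list of (pixel seg, axis, value)
    E=[(onz(c,edge(c,*s),.02)[:,:2],ax,v) for s,ax,v in cor]
    def r(p):
        R=np.array([[np.cos(p[2]),-np.sin(p[2])],[np.sin(p[2]),np.cos(p[2])]])
        return np.concatenate([((e-p[:2])@R)[:,ax]-v for e,ax,v in E])*1000
    s=least_squares(r,[.51,-.21,.08],loss="soft_l1"); 
    k=len(s.fun)//len(E); print("plate",s.x,"mean resid mm",[np.round(r(s.x)[i*k:(i+1)*k].mean(),2) for i in range(len(E))]); return s.x
c=ctrl.camera("top"); A,B,C,D=(329,190),(421,182),(431,251),(338,260)
p=fit(c,[((A,B),0,.1),((B,C),1,-.13),((D,A),1,.13)])
R=np.array([[np.cos(p[2]),-np.sin(p[2])],[np.sin(p[2]),np.cos(p[2])]])
b=blob(c,(0,150,60),(8,255,255),(355,190,390,210)); print("fence in plate (54.5,13)",(onz(c,[(b.min(0)+b.max(0))/2],.05)[0,:2]-p[:2])@R*1000)
h=cv2.cvtColor(c["pixels"],cv2.COLOR_BGR2HSV); print(h[212:216,398:407].tolist()[0])
y=blob(c,(18,100,170),(35,255,255),(395,206,405,220)); print("post",rect(onz(c,y,.065)),(np.array(rect(onz(c,y,.065))[0])/1000-p[:2])@R*1000)
y=blob(c,(22,120,120),(35,255,255),(403,195,412,213)); print("yellow",(np.array(rect(onz(c,y,.02))[0])/1000-p[:2])@R*1000)
s=ctrl.camera("scene"); print("scene corners",np.round(proj(s,[[*(p[:2]+R@np.array(v)),.02] for v in((.1,.13),(.1,-.13),(-.1,-.13),(-.1,.13))])))
print("scene post top",proj(s,[*(p[:2]+R@[.0055,-.055]),.065]))
A,B,C,D=[tuple(x) for x in proj(s,[[*(p[:2]+R@np.array(v)),.02] for v in((.1,.13),(.1,-.13),(-.1,-.13),(-.1,.13))])]
fit(s,[((C,D),0,-.1),((D,A),1,.13)]); 
for n,lo,hi,box,z,sz in[("weight",(18,100,90),(35,255,255),(285,150,305,170),.03,0),("fitting",(18,100,90),(35,255,255),(288,250,306,268),.045,0)]:
    print(n,rect(onz(c,blob(c,lo,hi,box),z)))
E
```

```text
plate [ 0.51479955 -0.21968746  0.07762432] mean resid mm [np.float64(0.0), np.float64(-1.0), np.float64(0.95)]
fence in plate (54.5,13) [52.69567679 12.29327387]
[[6, 24, 108], [21, 118, 130], [27, 181, 210], [28, 182, 223], [27, 181, 222], [27, 184, 222], [27, 179, 224], [25, 136, 190], [25, 35, 133]]
post (array([ 525.6, -274.3]), array([14.2, 10.8]), -3.63) [  6.53292091 -55.28562053]
yellow [ 31.96603521 -81.63721815]
scene corners [[256. 275.]
 [170. 363.]
 [ 93. 316.]
 [183. 242.]]
scene post top [[156.74291047 297.54175462]]
plate [ 0.5155264  -0.21908343  0.0780278 ] mean resid mm [np.float64(-0.01), np.float64(-0.0)]
weight (array([687.1,  12.5]), array([45.6, 40.3]), -18.85)
fitting (array([407.2,  11.6]), array([26.6, 26.4]), -27.78)
```

```bash
python3 shift.py '[0, 0, 0, 0, 0, 0.15, 0, 0, 0, 0, 0, 0.15, 0, 0, 0, 0, 0, 0.15, 0, 0, 0, 0, 0, 0.15, 0, 0, 0, 0, 0, 0.15, 0, 0, 0, 0, 0, 0.15, 0, 0, 0, 0, 0, 0.15, 0, 0, 0, 0, 0, 0.15, 0, 0, 0, 0, 0, 0.15, 0, 0, 0, 0, 0, 0.15]' 0 10
cat > togo.py <<'E'
import sys
from h import *
from scipy.spatial.transform import Rotation as Ro
# togo x y z yaw [tilt]: tool-frame distance to target pose
x,y,z,yaw=map(float,sys.argv[1:5]); tilt=float(sys.argv[5]) if len(sys.argv)>5 else 0
o=ctrl.get_obs(); R=Ro.from_euler("xyz",o["eef_rot"]); T=Ro.from_euler("xyz",[np.pi,0,yaw])*Ro.from_rotvec([0,tilt,0])
print("tool d mm",np.round(R.inv().apply(np.array([x,y,z])-o["ee_pos"])*1000,1),"rot",np.round((R.inv()*T).as_rotvec(),4),"F",np.round(o["force"],1),"t",o["time_s"])
E
python3 togo.py 0.4698 0.1559 0.10 1.366
```

```text
time_s: 1.25
ee_pos: [0.1253, 0.5355, 0.2241]
eef_rot: [-3.142, 0.0, 1.406]
force: [-1.0, -0.4, -0.1]
grip_width: 0.0173
grip_force: 0.0
tool d mm [-317.7  402.3  124.2] rot [-0.      0.0002  0.0396] F [-1.  -0.4 -0.1] t 1.25
```

```bash
python3 shift.py '[0, 0, 0, 0, 0, 0.04, -0.03, 0.038, 0, 0, 0, 0, -0.03, 0.038, 0, 0, 0, 0, -0.03, 0.038, 0, 0, 0, 0, -0.03, 0.038, 0, 0, 0, 0, -0.03, 0.038, 0, 0, 0, 0, -0.03, 0.038, 0.01, 0, 0, 0, -0.03, 0.038, 0.01, 0, 0, 0, -0.03, 0.038, 0.02, 0, 0, 0, -0.03, 0.038, 0.02, 0, 0, 0]'; python3 togo.py 0.4698 0.1559 0.10 1.366
```

```text
time_s: 2.25
ee_pos: [0.4054, 0.2049, 0.1658]
eef_rot: [3.141, -0.001, 1.372]
force: [1.4, 1.1, -0.1]
grip_width: 0.0008
grip_force: 0.0
tool d mm [-35.4  72.8  65.9] rot [ 0.001  -0.0007  0.0057] F [ 1.4  1.1 -0.1] t 2.25
```

```bash
python3 shift.py '[-0.018, 0.036, 0.02, 0, 0, 0, -0.018, 0.036, 0.02, 0, 0, 0, 0, 0, 0.02, 0, 0, 0, 0, 0, 0, 0, 0, 0, 0, 0, 0, 0, 0, 0]'; python3 togo.py 0.4698 0.1559 0.055 1.366
```

```text
time_s: 2.75
ee_pos: [0.4675, 0.1573, 0.1064]
eef_rot: [-3.141, 0.0, 1.372]
force: [1.3, -0.1, -1.1]
grip_width: 0.0006
grip_force: 0.0
tool d mm [-1.   2.6 51.4] rot [-0.0005  0.0002  0.0061] F [ 1.3 -0.1 -1.1] t 2.75
```

```bash
python3 shift.py '[-0.001, 0.003, 0.015, 0, 0, 0.006, 0, 0, 0.015, 0, 0, 0, 0, 0, 0.006, 0, 0, 0, 0, 0, 0.002, 0, 0, 0, 0, 0, 0.002, 0, 0, 0, 0, 0, 0.002, 0, 0, 0, 0, 0, 0.002, 0, 0, 0, 0, 0, 0, 0, 0, 0]'; python3 togo.py 0.4698 0.1559 0.055 1.366
```

```text
time_s: 3.55
ee_pos: [0.4708, 0.1553, 0.0632]
eef_rot: [3.14, 0.0, 1.366]
force: [-1.4, -4.9, 4.2]
grip_width: 0.0005
grip_force: 2.2
tool d mm [ 0.4 -1.1  8.2] rot [0.0011 0.0004 0.0003] F [-1.4 -4.9  4.2] t 3.55
```

```bash
python3 shift.py '[0, 0, 0.002, 0, 0, 0, 0, 0, 0.002, 0, 0, 0, 0, 0, 0.002, 0, 0, 0, 0, 0, 0.002, 0, 0, 0, 0, 0, 0, 0, 0, 0, 0, 0, 0, 0, 0, 0]'; python3 togo.py 0.4698 0.1559 0.055 1.366
python3 - <<'E'
from h import *
c=ctrl.camera("scene"); cv2.imwrite("pics/s1.png",cv2.resize(c["pixels"][120:250,210:390],None,fx=4,fy=4,interpolation=cv2.INTER_CUBIC))
E
```

```text
time_s: 4.15
ee_pos: [0.4708, 0.1553, 0.0552]
eef_rot: [3.14, 0.0, 1.366]
force: [-0.9, -6.2, 2.9]
grip_width: 0.0006
grip_force: 2.5
tool d mm [ 0.4 -1.1  0.2] rot [0.0011 0.0004 0.0003] F [-0.9 -6.2  2.9] t 4.15
```

View pics/s1.png

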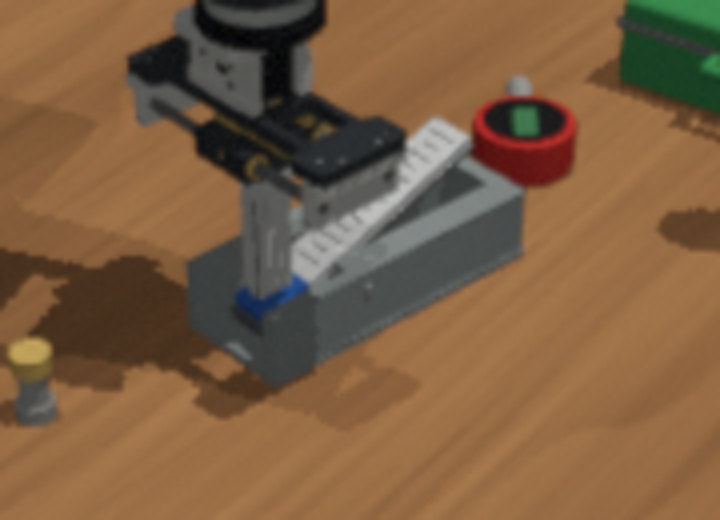

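The bar is tipped up, free end raised and blue end down in the scoop, with the closed fingers still on it. Now I'll lift off and measure the slope.

```bash
python3 shift.py '[0, 0, -0.01, 0, 0, 0, 0, 0, -0.03, 0, 0, 0, 0, 0, -0.03, 0, 0, 0, -0.03, 0, -0.03, 0, 0, 0, -0.045, 0, -0.01, 0, 0, 0, -0.045, 0, 0, 0, 0, 0, -0.04, 0, 0, 0, 0, 0, 0, 0, 0, 0, 0, 0]' 0.06 50
python3 - <<'E'
from h import *
yaw=1.366; u=np.array([np.cos(yaw),np.sin(yaw),0]); n=np.array([-u[1],u[0],0]); O=np.array([.485,.2293,0])
for nm,box in(("scene",(255,140,350,200)),("top",(170,205,265,260))):
    c=ctrl.camera(nm); b=blob(c,(0,0,175),(180,60,255),box)
    print(nm,len(b),b.min(0),b.max(0))
    q=cv2.boxPoints(cv2.minAreaRect(b.astype(np.float32))); print(q.tolist())
    if nm=="scene":
        e=q[np.argsort(-q[:,0])[:2]].mean(0); o,d=ray(c,[e]); t=((O-o)@n)/(d[0]@n); P=o+t*d[0]; print("free end top mid: block x,z",(P-O)@u*1000,P[2]*1000)
    else:
        # slope: bar width-centre line; free end pixel
        e=q[np.argsort(q[:,0])[:2]].mean(0); o,d=ray(c,[e]); 
        for th in(.3,.34,.38,.42):
            z=.039+.12*np.sin(th)+.011*np.cos(th); X=-.03+.12*np.cos(th)-.011*np.sin(th); P=onz(c,[e],z)[0]; print(th,"top: x if z",(P-O)@u*1000,X*1000,"lat",(P-O)@n*1000)
print(ctrl.get_obs()["ee_pos"])
E
```

```text
time_s: 5.0
ee_pos: [0.4375, -0.0041, 0.1657]
eef_rot: [3.139, 0.0, 1.362]
force: [1.0, 1.3, 0.6]
grip_width: 0.059
grip_force: 0.0
scene 92 [280. 150.] [325. 189.]
[[279.4117736816406, 184.35293579101562], [319.9773864746094, 147.47512817382812], [325.9502258300781, 154.04525756835938], [285.3846130371094, 190.92306518554688]]
free end top mid: block x,z 82.801180919435 91.53656134423827
top 220 [184. 213.] [256. 241.]
[[182.9811248779297, 231.4339599609375], [186.92076110839844, 210.42263793945312], [256.4754638671875, 223.46414184570312], [252.5358428955078, 244.4754638671875]]
0.3 top: x if z 81.59364823625299 81.38965642179798 lat -7.74388573594777
0.34 top: x if z 80.61159219887188 79.46220184985258 lat -7.076297509818249
0.38 top: x if z 79.64745636702361 77.35963110563841 lat -6.420891193649242
0.42 top: x if z 78.70278315236777 75.08530785382172 lat -5.778715297734089
[ 0.43820006 -0.0013539   0.16526801]
```

```bash
python3 togo.py 0.4864 0.2362 0.139 1.366 0.36;python3 togo.py 0.4864 0.2362 0.165 1.366 0
```

```text
tool d mm [242.4  -1.6  26.4] rot [ 0.0021  0.3595 -0.0014] F [0.4 0.6 0.4] t 5.1
tool d mm [242.4  -1.6   0.4] rot [ 0.0018 -0.0005 -0.0018] F [0.4 0.6 0.4] t 5.1
```

```bash
python3 shift.py '[0.04, 0, 0, 0, 0, 0, 0.05, 0, 0, 0, 0, 0, 0.05, 0, 0, 0, 0, 0, 0.05, 0, 0, 0, 0, 0, 0.05, -0.002, 0, 0, 0, 0, 0.002, 0, 0, 0, 0.12, 0, 0, 0, 0, 0, 0.12, 0, 0, 0, 0, 0, 0.12, 0, 0, 0, 0, 0, 0, 0, 0, 0, 0, 0, 0, 0]' 0.06; python3 togo.py 0.4907 0.2568 0.0833 1.366 0.36
python3 - <<'E'
from h import *
c=ctrl.camera("scene"); cv2.imwrite("pics/s2.png",cv2.resize(c["pixels"][80:230,230:400],None,fx=4,fy=4,interpolation=cv2.INTER_CUBIC))
E
```

```text
time_s: 6.1
ee_pos: [0.4851, 0.2367, 0.1645]
eef_rot: [-3.142, -0.357, 1.366]
force: [0.9, -0.2, -0.1]
grip_width: 0.0597
grip_force: 0.0
tool d mm [-8.9  1.4 83.4] rot [-0.0001  0.0026  0.0003] F [ 0.9 -0.2 -0.1] t 6.1
```

View pics/s2.png

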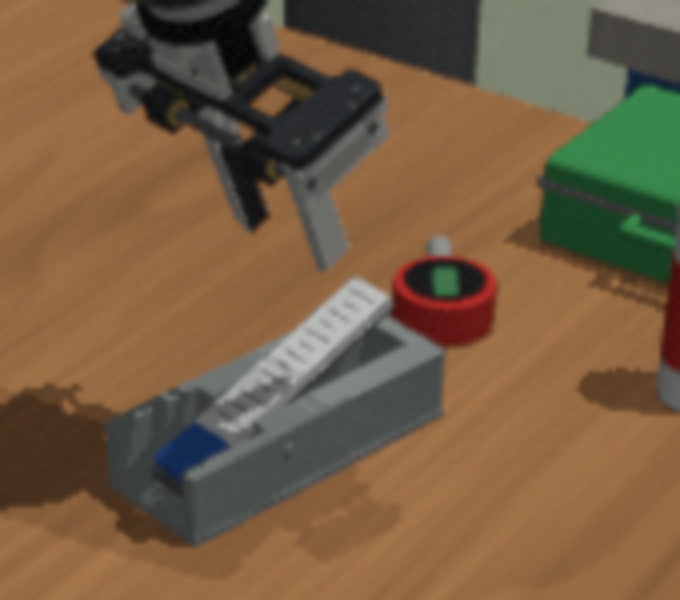

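The bar rests tipped up with the blue end in the scoop, and the open gripper is tilted parallel above it. I'll descend along the fingers and grip.

```bash
python3 shift.py '[-0.009, 0.0015, 0.03, 0, 0, 0, 0, 0, 0.03, 0, 0, 0, 0, 0, 0.015, 0, 0, 0, 0, 0, 0.006, 0, 0, 0, 0, 0, 0.002, 0, 0, 0, 0, 0, 0, 0, 0, 0]' 0.06; python3 togo.py 0.4907 0.2568 0.0833 1.366 0.36; python3 shift.py '[0, 0, 0, 0, 0, 0, 0, 0, 0, 0, 0, 0, 0, 0, 0, 0, 0, 0, 0, 0, 0, 0, 0, 0]' 0.02 50
```

```text
time_s: 6.75
ee_pos: [0.4913, 0.2565, 0.084]
eef_rot: [3.141, -0.36, 1.367]
force: [0.6, -0.2, -0.2]
grip_width: 0.0601
grip_force: 0.0
tool d mm [-0.1 -0.6  0.7] rot [ 0.0008 -0.0002  0.0006] F [ 0.6 -0.2 -0.2] t 6.75
time_s: 7.15
ee_pos: [0.491, 0.2561, 0.0835]
eef_rot: [3.141, -0.36, 1.366]
force: [-1.1, -0.2, 1.4]
grip_width: 0.0321
grip_force: 32.3
```

```bash
python3 shift.py '[0, 0, 0, 0, 0, 0, 0, 0, -0.01, 0, 0, 0, 0, 0, -0.02, 0, 0, 0, 0, 0, -0.03, 0, 0, 0, 0.01, 0, -0.03, 0, 0, 0, 0, 0, -0.02, 0, -0.12, 0, 0, 0, -0.01, 0, -0.12, 0, 0, 0, 0, 0, -0.12, 0, 0, 0, 0, 0, 0, 0]' 0.02 50
python3 - <<'E'
from h import *
c=ctrl.camera("scene"); cv2.imwrite("pics/s3.png",cv2.resize(c["pixels"][80:230,200:400],None,fx=4,fy=4,interpolation=cv2.INTER_CUBIC))
E
python3 togo.py 0.485 0.2293 0.18 2.265
```

```text
time_s: 8.05
ee_pos: [0.4845, 0.2262, 0.2001]
eef_rot: [3.141, 0.002, 1.368]
force: [0.5, -0.3, -1.5]
grip_width: 0.0312
grip_force: 50.0
tool d mm [ 3.4  0.1 19.4] rot [ 3.000e-04 -1.700e-03 -8.975e-01] F [ 1.   0.  -2.1] t 8.1
```

View pics/s3.png

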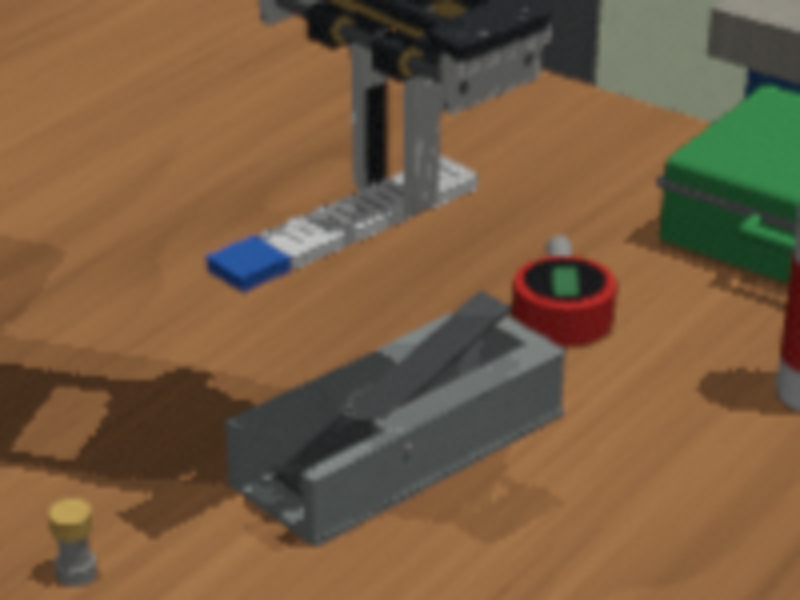

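The bar is held near level, with the blue end out front and the cradle left up. I'll measure how the bar sits in the hand.

```bash
cat > hold.py <<'E'
from h import *
o=ctrl.get_obs(); T=o["ee_pos"]; yaw=o["eef_rot"][2]
rays=[]
for nm in("top","scene"):
    c=ctrl.camera(nm); e=proj(c,T-[.112*np.cos(yaw),.112*np.sin(yaw),.01])[0].astype(int)
    b=blob(c,(100,130,50),(125,255,255),(e[0]-35,e[1]-35,e[0]+35,e[1]+35)); m=cv2.moments(b.astype(np.float32)); e2=(m["m10"]/m["m00"],m["m01"]/m["m00"])
    rays.append(ray(c,[e2])); print(nm,e,np.round(e2,1),m["m00"])
    if nm=="top": P=onz(c,b,T[2]-.010); print("rect if top face at TCP-10mm:",rect(P))
(o1,d1),(o2,d2)=rays; A=np.stack([d1[0],-d2[0]],1); t=np.linalg.lstsq(A,o2-o1,rcond=None)[0]; p1=o1+t[0]*d1[0]; p2=o2+t[1]*d2[0]; P=(p1+p2)/2
R=np.array([[np.cos(yaw),np.sin(yaw)],[-np.sin(yaw),np.cos(yaw)]]); print("blue centre rel TCP (along yaw, left, up) mm",np.round([*(R@(P-T)[:2]*1000),(P-T)[2]*1000],1),"gap",np.round((p1-p2)*1000,1))
E
python3 hold.py
```

```text
top [255 230] [255.1 230.8] 152.5
rect if top face at TCP-10mm: (array([460.5, 116.2]), array([33.9, 33.4]), 77.34)
scene [260 143] [261.4 145.8] 137.0
blue centre rel TCP (along yaw, left, up) mm [-111.1   -0.8  -14.8] gap [-0.7 -0.7 -0.2]
```

```bash
python3 - <<'E'
import numpy as np
y=.0778; R=np.array([[np.cos(y),-np.sin(y)],[np.sin(y),np.cos(y)]]); a=np.radians(125)
d=np.array([np.cos(a),np.sin(a)]); n=np.array([d[1],-d[0]]); post=np.array([.0055,-.055])
g=post+.028*n+.1075*d; b=post+.028*n-.022*d
print("grip world",R@g+[.515,-.2195],"blue plate",b*1e3,"free",(b+.18*d)*1e3,"yaw",a+y)
E
python3 shift.py '[0, 0, 0, 0, 0, -0.15, 0, 0, 0, 0, 0, -0.15, 0, 0, 0, 0, 0, -0.15, 0, 0, 0, 0, 0, -0.15, 0, 0, 0, 0, 0, -0.15, 0, 0, 0, 0, 0, -0.14, 0, 0, 0, 0, 0, 0, 0, 0, 0, 0, 0, 0]'
```

```text
grip world [ 0.47805968 -0.17311175] blue plate [ 41.05493884 -56.96120476] free [-62.1888197   90.48616322] yaw 2.259461564992912
time_s: 9.0
ee_pos: [0.4844, 0.2246, 0.1993]
eef_rot: [3.141, -0.001, 2.251]
force: [-0.4, -0.7, -1.8]
grip_width: 0.0314
grip_force: 50.0
```

```bash
python3 togo.py 0.4781 -0.1731 0.10 2.2595
```

```text
tool d mm [-305.4 -255.    98.9] rot [ 0.0005 -0.001  -0.0088] F [-0.4 -0.7 -1.8] t 9.0
```

```bash
python3 shift.py '[-0.02, -0.017, 0, 0, 0, -0.009, -0.032, -0.027, 0, 0, 0, 0, -0.036, -0.03, 0, 0, 0, 0, -0.036, -0.03, 0, 0, 0, 0, -0.036, -0.03, 0, 0, 0, 0, -0.036, -0.03, 0, 0, 0, 0, -0.036, -0.03, 0.01, 0, 0, 0, -0.036, -0.03, 0.02, 0, 0, 0, -0.027, -0.023, 0.03, 0, 0, 0, -0.01, -0.008, 0.03, 0, 0, 0]'; python3 shift.py '[0, 0, 0.01, 0, 0, 0, 0, 0, 0, 0, 0, 0, 0, 0, 0, 0, 0, 0]'; python3 togo.py 0.4781 -0.1731 0.06 2.2595; python3 hold.py
```

```text
time_s: 10.0
ee_pos: [0.4828, -0.1747, 0.109]
eef_rot: [3.141, 0.001, 2.258]
force: [0.7, 1.2, -1.7]
grip_width: 0.0311
grip_force: 50.0
time_s: 10.3
ee_pos: [0.4839, -0.1709, 0.101]
eef_rot: [3.141, 0.001, 2.264]
force: [-0.3, 0.1, -1.1]
grip_width: 0.0311
grip_force: 50.0
tool d mm [ 2.1 -5.9 41. ] rot [0.0009 0.0011 0.0048] F [-0.3  0.1 -1.1] t 10.3Traceback (most recent call last):
  File "hold.py", line 6, in <module>
    b=blob(c,(100,130,50),(125,255,255),(e[0]-35,e[1]-35,e[0]+35,e[1]+35)); m=cv2.moments(b.astype(np.float32)); e2=(m["m10"]/m["m00"],m["m01"]/m["m00"])
  File "h.py", line 16, in blob
    return max(cs,key=cv2.contourArea).reshape(-1,2).astype(float)
           ~~~^^^^^^^^^^^^^^^^^^^^^^^^
ValueError: max() iterable argument is empty
```

```bash
python3 shift.py '[0.002, -0.006, 0, 0, 0, 0.005, 0, 0, 0.01, 0, 0, 0, 0, 0, 0, 0, 0, 0]'; python3 togo.py 0.4781 -0.1731 0.06 2.2595
python3 - <<'E'
from h import *
for n,(x0,y0,x1,y1) in(("scene",(80,190,270,370)),("top",(320,170,440,270))):
    c=ctrl.camera(n); cv2.imwrite(f"pics/p_{n}.png",cv2.resize(c["pixels"][y0:y1,x0:x1],None,fx=3,fy=3,interpolation=cv2.INTER_CUBIC))
a=cv2.imread("pics/p_scene.png"); b=cv2.imread("pics/p_top.png"); b=cv2.resize(b,(220,183)); o=np.zeros((540,800,3),np.uint8); o[:540,:570]=a; o[:183,575:795]=b; cv2.imwrite("pics/p.png",o)
E
```

```text
time_s: 10.65
ee_pos: [0.4769, -0.1735, 0.0889]
eef_rot: [-3.141, -0.001, 2.26]
force: [0.8, 0.8, -1.8]
grip_width: 0.0312
grip_force: 50.0
tool d mm [-0.5  1.2 28.9] rot [-0.0005 -0.0011  0.0003] F [ 0.8  0.8 -1.8] t 10.65
```

View pics/p.png

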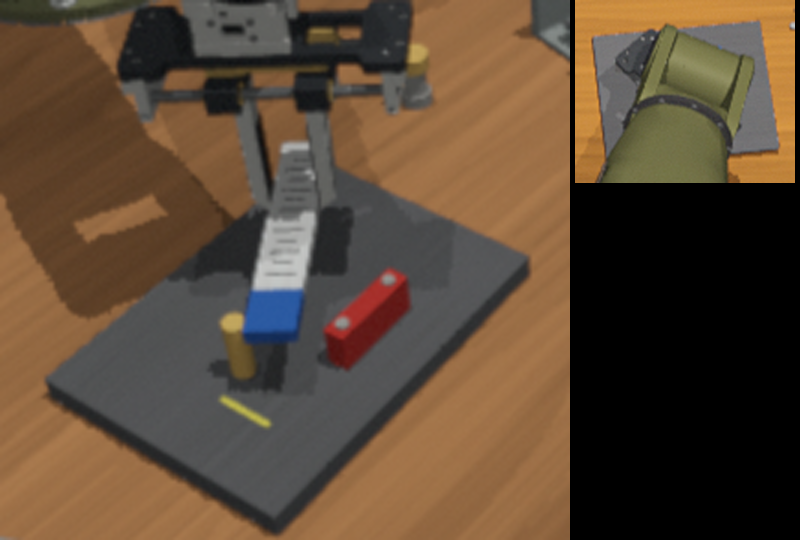

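The scene view shows the bar over the plate on the fence side of the post, clear of the fence. The top view is blocked by the arm. Now to lower it.

```bash
python3 shift.py '[0, 0.001, 0.015, 0, 0, 0, 0, 0, 0.015, 0, 0, 0, 0, 0, 0.01, 0, 0, 0, 0, 0, 0.003, 0, 0, 0, 0, 0, 0.001, 0, 0, 0, 0, 0, 0.001, 0, 0, 0, 0, 0, 0, 0, 0, 0]'; python3 togo.py 0.4781 -0.1731 0.04 2.2595
```

```text
time_s: 11.45
ee_pos: [0.4784, -0.1733, 0.0452]
eef_rot: [3.141, 0.001, 2.26]
force: [-0.2, -0.6, -0.9]
grip_width: 0.0313
grip_force: 50.0
tool d mm [ 0.4 -0.1  5.2] rot [0.0003 0.0006 0.0003] F [-0.2 -0.6 -0.9] t 11.45
```

```bash
python3 shift.py '[0, 0, 0.001, 0, 0, 0, 0, 0, 0.001, 0, 0, 0, 0, 0, 0, 0, 0, 0]';python3 shift.py '[0, 0, 0.001, 0, 0, 0, 0, 0, 0.001, 0, 0, 0, 0, 0, 0, 0, 0, 0]'; python3 shift.py '[0, 0, 0.001, 0, 0, 0, 0, 0, 0, 0, 0, 0]'; python3 togo.py 0.4781 -0.1731 0.04 2.2595
```

```text
time_s: 11.75
ee_pos: [0.4782, -0.1732, 0.0427]
eef_rot: [3.142, -0.0, 2.26]
force: [-0.9, 0.0, -0.9]
grip_width: 0.031
grip_force: 50.0
time_s: 12.05
ee_pos: [0.4783, -0.1733, 0.0416]
eef_rot: [3.142, 0.0, 2.26]
force: [-4.7, 1.8, 12.5]
grip_width: 0.0311
grip_force: 50.0
time_s: 12.25
ee_pos: [0.4783, -0.1733, 0.0416]
eef_rot: [3.142, 0.0, 2.26]
force: [-10.6, 4.1, 26.1]
grip_width: 0.0313
grip_force: 50.0
tool d mm [ 0.3 -0.1  1.6] rot [0.0001 0.0004 0.0005] F [-10.6   4.1  26.1] t 12.25
```

```bash
python3 shift.py '[0, 0, -0.0015, 0, 0, 0, 0, 0, 0, 0, 0, 0, 0, 0, 0, 0, 0, 0]'; python3 shift.py '[0, 0, 0, 0, 0, 0, 0, 0, 0, 0, 0, 0, 0, 0, 0, 0, 0, 0, 0, 0, 0, 0, 0, 0, 0, 0, -0.02, 0, 0, 0, 0, 0, -0.04, 0, 0, 0, 0, 0, -0.04, 0, 0, 0, 0, 0, 0, 0, 0, 0]' 0.06 20
cat > bar.py <<'E'
from h import *
# bar on plate from scene view (optionally top): blue + white masks, top face z=.030
import sys
y=.0778; Rp=np.array([[np.cos(y),-np.sin(y)],[np.sin(y),np.cos(y)]]); p0=np.array([.515,-.2195])
for nm in sys.argv[1:] or ["scene"]:
    c=ctrl.camera(nm); box=(120,200,270,360) if nm=="scene" else (320,170,440,270)
    b=blob(c,(100,120,40),(125,255,255),box); w=blob(c,(0,0,150),(180,70,255),box)
    for n,q in(("blue",b),("white",w)):
        r=rect((onz(c,q,.03)[:,:2]-p0)@Rp); print(nm,n,"plate mm",r)
    def mid(q): return np.array(rect((onz(c,q,.03)[:,:2]-p0)@Rp)[0])
    v=mid(w)-mid(b); print("  dir blue->white",np.degrees(np.arctan2(v[1],v[0])),"dist",np.hypot(*v))
E
python3 bar.py scene
python3 - <<'E'
from h import *
c=ctrl.camera("scene"); cv2.imwrite("pics/q.png",cv2.resize(c["pixels"][190:370,80:280],None,fx=3,fy=3,interpolation=cv2.INTER_CUBIC))
E
```

```text
time_s: 12.55
ee_pos: [0.4784, -0.1733, 0.0417]
eef_rot: [3.141, 0.001, 2.26]
force: [-1.9, 1.1, 8.2]
grip_width: 0.0311
grip_force: 50.0
time_s: 13.35
ee_pos: [0.4801, -0.174, 0.1461]
eef_rot: [3.138, 0.007, 2.26]
force: [0.4, -0.1, -0.4]
grip_width: 0.06
grip_force: 0.0
scene blue plate mm (array([ 32.8, -42.6]), array([41.9, 34. ]), -54.67)
scene white plate mm (array([-6.3, 13.3]), array([92.2, 31.4]), -55.08)
  dir blue->white 124.97137803077885 dist 68.2174464488374
```

View pics/q.png

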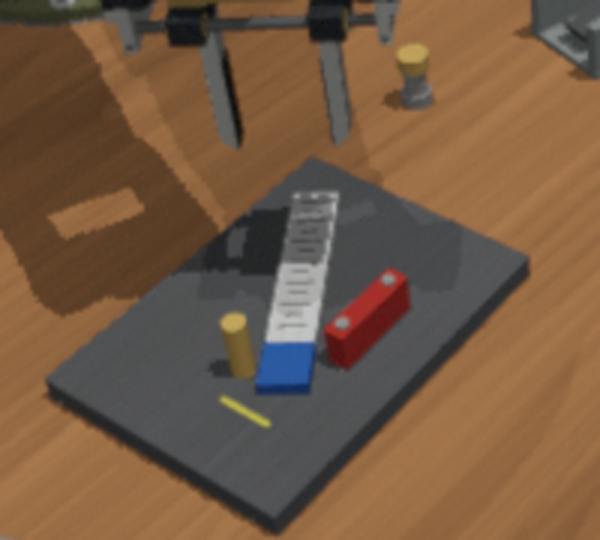

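The bar lies flat at 125° in the plate frame (35° to the fence), with its blue end on the fence side of the post and fully released. I'll regrip 23.5 mm nearer the free end.

```bash
python3 shift.py '[0.0235, 0, 0, 0, 0, 0, 0, 0, 0.04, 0, 0, 0, 0, 0, 0.04, 0, 0, 0, 0, 0, 0.015, 0, 0, 0, 0, 0, 0.008, 0, 0, 0, 0, 0, 0, 0, 0, 0, 0, 0, 0, 0, 0, 0]' 0.06; python3 togo.py 0.4634 -0.1552 0.041 2.2595
```

```text
time_s: 14.15
ee_pos: [0.4612, -0.1542, 0.0388]
eef_rot: [-3.139, -0.005, 2.26]
force: [-23.9, 8.9, 40.7]
grip_width: 0.0599
grip_force: 20.4
tool d mm [-2.2  1.1 -2.2] rot [-0.0029 -0.0054  0.0004] F [-23.9   8.9  40.7] t 14.15
```

```bash
python3 shift.py '[0, 0, -0.004, 0, 0, 0, 0, 0, 0, 0, 0, 0]'; python3 togo.py 0.4634 -0.1552 0.041 2.2595
```

```text
time_s: 14.35
ee_pos: [0.463, -0.155, 0.0419]
eef_rot: [-3.141, -0.001, 2.26]
force: [0.1, -0.2, 0.1]
grip_width: 0.0601
grip_force: 0.0
tool d mm [-0.4  0.2  0.9] rot [-0.0003 -0.0005  0.0003] F [ 0.1 -0.2  0.1] t 14.35
```

```bash
python3 shift.py '[0, 0, 0.001, 0, 0, 0, 0, 0, 0, 0, 0, 0, 0, 0, 0, 0, 0, 0, 0, 0, 0, 0, 0, 0, 0, 0, 0, 0, 0, 0]' 0.02 35; python3 shift.py '[-0.001, 0.004, 0, 0, 0, 0.03, -0.001, 0.0037, 0, 0, 0, 0.03, -0.001, 0.0037, 0, 0, 0, 0.03, -0.001, 0.0037, 0, 0, 0, 0.03, -0.001, 0.0037, 0, 0, 0, 0.03, -0.001, 0.0037, 0, 0, 0, 0.03, -0.001, 0.0037, 0, 0, 0, 0.03, -0.001, 0.0037, 0, 0, 0, 0.03, -0.001, 0.0037, 0, 0, 0, 0.03, 0, 0, 0, 0, 0, 0]'; python3 bar.py
```

```text
time_s: 14.85
ee_pos: [0.4632, -0.155, 0.0411]
eef_rot: [-3.141, -0.0, 2.26]
force: [0.5, 0.0, -1.3]
grip_width: 0.0314
grip_force: 35.0
time_s: 15.85
ee_pos: [0.4965, -0.1445, 0.0411]
eef_rot: [-3.142, -0.0, 1.99]
force: [-0.1, -0.6, -1.8]
grip_width: 0.0316
grip_force: 35.0
scene blue plate mm (array([ 35.2, -51.6]), array([41.8, 36.2]), -70.05)
scene white plate mm (array([12.4,  8.8]), array([85.4, 32.2]), -70.43)
  dir blue->white 110.68069138881708 dist 64.5600495662759
```

```bash
cat > geo.py <<'E'
from h import *
y=.0778; R=np.array([[np.cos(y),-np.sin(y)],[np.sin(y),np.cos(y)]]); o=ctrl.get_obs()
g=(o["ee_pos"][:2]-[.515,-.2195])@R; a=o["eef_rot"][2]-y; d=np.array([np.cos(a),np.sin(a)]); n=np.array([d[1],-d[0]]); r=g-[.0055,-.055]
print("phi",round(a-np.pi/2,4),"grip along",round(r@d*1e3,1),"perp",round(r@n*1e3,1),"grip plate",np.round(g*1e3,1),"F along/perp/up",np.round([np.array(o["force"][:2])@(R@d),np.array(o["force"][:2])@(R@n),o["force"][2]],1),"z",o["ee_pos"][2],"t",o["time_s"])
E
python3 geo.py
```

```text
phi 0.342 grip along 129.8 perp 26.7 grip plate [-12.9  76.2] F along/perp/up [ 0.7  0.8 -1.3] z 0.04114311784435981 t 15.9
```

```bash
python3 shift.py '[-0.001, 0.0037, 0, 0, 0, 0.03, -0.001, 0.0037, 0, 0, 0, 0.03, -0.001, 0.0037, 0, 0, 0, 0.03, -0.001, 0.0037, 0, 0, 0, 0.03, -0.001, 0.0037, 0, 0, 0, 0.03, -0.001, 0.0037, 0, 0, 0, 0.03, -0.001, 0.0037, 0, 0, 0, 0.03, 0, 0, 0, 0, 0, 0, 0, 0, 0, 0, 0, 0]'; python3 geo.py; python3 bar.py
python3 - <<'E'
from h import *
c=ctrl.camera("scene"); cv2.imwrite("pics/r.png",cv2.resize(c["pixels"][230:350,120:260],None,fx=5,fy=5,interpolation=cv2.INTER_CUBIC))
E
```

```text
time_s: 16.8
ee_pos: [0.5227, -0.1428, 0.0412]
eef_rot: [-3.141, -0.0, 1.781]
force: [0.4, 0.1, -0.8]
grip_width: 0.0315
grip_force: 35.0
phi 0.1326 grip along 128.6 perp 25.4 grip plate [13.7 75.8] F along/perp/up [ 0.1  0.4 -0.8] z 0.04115656825532418 t 16.8
scene blue plate mm (array([ 34.6, -58.3]), array([40.4, 38.1]), -82.04)
scene white plate mm (array([24.7,  0.4]), array([76.3, 32.5]), -82.57)
  dir blue->white 99.57308441652445 dist 59.52898453694637
```

View pics/r.png

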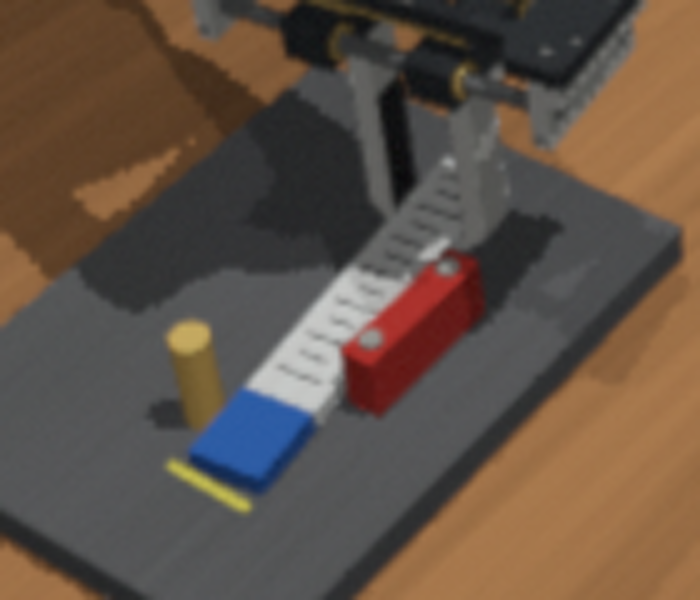

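The bar is at about 7.5° to the fence with a small gap to the post. The blue end is just short of the yellow line. I'll feel for the post with small steps.

```bash
for i in 1; do python3 shift.py '[0, -0.0007, 0, 0, 0, 0, 0, 0, 0, 0, 0, 0]' >/dev/null; python3 geo.py; python3 shift.py '[0, -0.0007, 0, 0, 0, 0, 0, 0, 0, 0, 0, 0]' >/dev/null; python3 geo.py; python3 shift.py '[0, -0.0007, 0, 0, 0, 0, 0, 0, 0, 0, 0, 0]' >/dev/null; python3 geo.py; done
```

```text
phi 0.1315 grip along 128.6 perp 24.7 grip plate [13.1 75.7] F along/perp/up [ 0.7  0.6 -1.2] z 0.041325288796771525 t 17.1
phi 0.1313 grip along 128.6 perp 24.0 grip plate [12.5 75.7] F along/perp/up [ 0.8  0.7 -1.5] z 0.04129785974125655 t 17.3
phi 0.1312 grip along 128.6 perp 23.3 grip plate [11.8 75.5] F along/perp/up [-0.2  0.  -0.8] z 0.041277286689426734 t 17.5
```

```bash
for i in 1; do python3 shift.py '[0, -0.0007, 0, 0, 0, 0, 0, 0, 0, 0, 0, 0]' >/dev/null; python3 geo.py; python3 shift.py '[0, -0.0007, 0, 0, 0, 0, 0, 0, 0, 0, 0, 0]' >/dev/null; python3 geo.py; python3 shift.py '[0, -0.0007, 0, 0, 0, 0, 0, 0, 0, 0, 0, 0]' >/dev/null; python3 geo.py; done
```

```text
phi 0.1312 grip along 128.6 perp 22.6 grip plate [11.1 75.5] F along/perp/up [ 0.4  0.1 -0.5] z 0.04128086654927185 t 17.7
phi 0.1314 grip along 128.6 perp 22.1 grip plate [10.6 75.4] F along/perp/up [ 0.2  1.8 -1.1] z 0.04133396863756794 t 17.9
phi 0.1315 grip along 128.7 perp 21.5 grip plate [ 9.9 75.4] F along/perp/up [ 0.8  2.7 -0.6] z 0.04134324790674407 t 18.1
```

```bash
python3 shift.py '[0, 0.001, 0, 0, 0, 0, -0.0005, 0.0026, 0, 0, 0, 0.02, -0.0005, 0.0026, 0, 0, 0, 0.02, -0.0005, 0.0026, 0, 0, 0, 0.02, -0.0005, 0.0026, 0, 0, 0, 0.02, 0, 0, 0, 0, 0, 0]' >/dev/null; python3 geo.py;  python3 shift.py '[-0.0005, 0.0026, 0, 0, 0, 0.02, 0, 0, 0, 0, 0, 0]' >/dev/null; python3 geo.py; python3 bar.py
```

```text
phi 0.0501 grip along 128.4 perp 22.5 grip plate [21.6 74.4] F along/perp/up [ 0.8  1.4 -1.2] z 0.0412286977423231 t 18.7
phi 0.0302 grip along 128.4 perp 22.6 grip plate [24.2 74.1] F along/perp/up [-0.1  0.5 -0.1] z 0.04127310880428431 t 18.9
scene blue plate mm (array([ 31.2, -60.4]), array([38. , 37.3]), 1.9)
scene white plate mm (array([27.5, -6.3]), array([67.6, 31.9]), -87.3)
  dir blue->white 93.912472788729 dist 54.22637734534735
```

```bash
python3 shift.py '[-0.0003, 0.0026, 0, 0, 0, 0.02, 0, 0, 0, 0, 0, 0]' >/dev/null; python3 geo.py;  python3 shift.py '[-0.0003, 0.0013, 0, 0, 0, 0.01, 0, 0, 0, 0, 0, 0]' >/dev/null; python3 geo.py; python3 shift.py '[-0.0003, 0.0013, 0, 0, 0, 0.01, 0, 0, 0, 0, 0, 0]' >/dev/null; python3 geo.py; python3 bar.py
```

```text
phi 0.0101 grip along 128.6 perp 22.6 grip plate [26.8 73.8] F along/perp/up [-0.1  1.1 -1.2] z 0.041330749884091106 t 19.15
phi 0.0008 grip along 128.6 perp 22.6 grip plate [28.  73.6] F along/perp/up [-0.1  0.7 -1.2] z 0.04130762589812165 t 19.35
phi -0.0093 grip along 128.5 perp 22.6 grip plate [29.2 73.3] F along/perp/up [ 0.3  1.  -1.6] z 0.04127206321667931 t 19.55
scene blue plate mm (array([ 31.3, -61. ]), array([38.2, 37.5]), -88.66)
scene white plate mm (array([29.1, -7.9]), array([66.5, 31.8]), 89.56)
  dir blue->white 92.37247956733265 dist 53.145554847042476
```

```bash
python3 shift.py '[-0.0003, 0.0013, 0, 0, 0, 0.005, 0, 0, 0, 0, 0, 0]' >/dev/null; python3 geo.py;  python3 shift.py '[0, 0.0007, 0, 0, 0, 0, 0, 0, 0, 0, 0, 0]' >/dev/null; python3 geo.py; python3 bar.py
```

```text
phi -0.014 grip along 128.5 perp 22.4 grip plate [29.7 73.2] F along/perp/up [ 2.1 -5.1  2.5] z 0.04106952588080598 t 19.8
phi -0.0139 grip along 128.5 perp 22.5 grip plate [29.8 73.2] F along/perp/up [  1.2 -10.    4.9] z 0.041026981170278476 t 20.0
scene blue plate mm (array([ 31.6, -61.1]), array([37.9, 37.8]), -0.19)
scene white plate mm (array([29.2, -7.9]), array([66.5, 31.8]), 89.48)
  dir blue->white 92.58302066863506 dist 53.25410782277739
```

Contact with the fence. I'll ease off, release, lift and check.

```bash
python3 shift.py '[0, -0.001, 0, 0, 0, 0, 0, 0, 0, 0, 0, 0]' >/dev/null; python3 geo.py; python3 shift.py '[0, 0, 0, 0, 0, 0, 0, 0, 0, 0, 0, 0, 0, 0, 0, 0, 0, 0, 0, 0, -0.02, 0, 0, 0, 0, 0, -0.04, 0, 0, 0, 0, 0, -0.04, 0, 0, 0, -0.04, -0.03, -0.02, 0, 0, 0, -0.04, -0.03, 0, 0, 0, 0, 0, 0, 0, 0, 0, 0]' 0.05 20; python3 shift.py '[0, -0.05, -0.03, 0, 0, 0, 0.03, -0.05, -0.03, 0, 0, 0, 0.05, -0.05, 0, 0, 0, 0, 0.05, -0.05, 0, 0, 0, 0, 0.05, 0, 0, 0, 0, 0, 0.05, 0, 0, 0, 0, 0, 0.05, 0, 0, 0, 0, 0, 0, 0, 0, 0, 0, 0, 0, 0, 0, 0, 0, 0]'; python3 bar.py scene top
python3 - <<'E'
from h import *
a=cv2.resize(ctrl.camera("scene")["pixels"][230:370,80:270],(570,420),interpolation=cv2.INTER_CUBIC); b=cv2.resize(ctrl.camera("top")["pixels"],(230,172)); o=np.zeros((420,800,3),np.uint8); o[:,:570]=a; o[:172,570:]=b; cv2.imwrite("pics/end.png",o)
E
```

```text
phi -0.0138 grip along 128.5 perp 22.4 grip plate [29.7 73.2] F along/perp/up [ 2.3 -4.2 -0.6] z 0.041099458564683417 t 20.25
time_s: 21.15
ee_pos: [0.4846, -0.2288, 0.1607]
eef_rot: [3.141, 0.002, 1.631]
force: [-0.3, 0.3, -0.2]
grip_width: 0.0498
grip_force: 0.0
time_s: 22.05
ee_pos: [0.3197, 0.0093, 0.2086]
eef_rot: [3.141, 0.0, 1.639]
force: [0.0, -0.1, -0.6]
grip_width: 0.0501
grip_force: 0.0
scene blue plate mm (array([ 31.4, -61.2]), array([38. , 37.9]), -89.55)
scene white plate mm (array([30.1, 30.6]), array([143.5,  32.4]), 89.39)
  dir blue->white 90.81132390981244 dist 91.80920433159196
top blue plate mm (array([ 30.1, -63.2]), array([34.3, 33.1]), 1.32)
top white plate mm (array([31.1, 27.4]), array([144.8,  34.3]), 89.35)
  dir blue->white 89.36762193202497 dist 90.60551859572351
```

View pics/end.png

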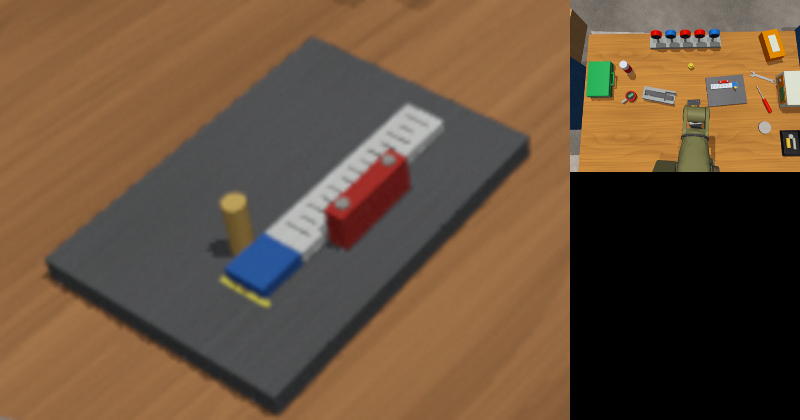

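The bar lies along the fence between post and fence with its blue end at the yellow line. It is within about 0.7° of the fence's line, and the arm is clear.

```bash
python3 -c "
from station import ctrl
print(ctrl.hand_in())"
```

```text
the job is handed in; nothing more can be done
None
```

The job is handed in, verdict not shown: in my last pictures the bar lay flat and released along the fence, within about 0.7° of its line, blue end about 1 mm from the yellow line, the bystanders not moved by the arm, at about 22 s of the 58 s.

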